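# Reset the airbrush air valve: shut, two turns open, hold

## Robot

A 6-joint arm with a two-finger parallel gripper is mounted at the origin on the work surface. World frame = base frame: x ahead of the robot, y to its left, z up, the work surface at z = 0. Lengths are in m, angles in rad, forces in N, time in s.
With the tool pointing down it reaches from about 0.3 to 0.775 m from the base axis. Payload 14.6 kg.
Tool frame: the origin (TCP) lies between the finger pads, 19 mm behind the fingertips; this is the grasp point; x points along the fingers, y is the direction in which the jaws open and shut, and the axes are right-handed (so a half turn about x gives the same grasp; the last joint's range is limited). The gripper opens to 94 mm and grips with 3 to 60 N. Pads are 16 mm wide; open, the fingers measure 119 mm over their backs; the gripper's body (75 mm by 177 mm) begins 78 mm behind the grasp point.
Start: joints at [1.212, 0.3, 1.521, -0, 1.321, -0.067], TCP at [0.158, 0.527, 0.224] pointing down, gripper open.
Joint ranges: [-3.03, 3.03], [-0.79, 2.21], [0.23, 2.52], [-1.04, 4.18], [0, 3.07], [-2.55, 2.55]. Speed limits (rad/s): [2.22, 2.22, 2.57, 3.14, 3.14, 3.14].

## Interface

Orientations are given as [roll, pitch, yaw] about the fixed x, y, z axes, in that order (R = Rz(yaw) Ry(pitch) Rx(roll)).
In Python, from station import ctrl, viewer, hand_in gives the robot as it stands. The module is installed in compiled form; this text tells all that it offers.
- The arm moves only by the tool play_rows, never from a script. Its argument "deltas" is a list that holds one entry, the list of rows, each a list of 7 numbers: the shift along the tool's x, y, z in mm, then the turn, a rotation vector about the tool's x, y, z in rad, then the finger opening in mm, from 0 to 94. In form: [[[dx, dy, dz, ax, ay, az, gripper], ...]]. A call has 1 to 10 rows; each row shifts and turns the commanded pose from where the row before left it, along the tool's axes as they then stand; what a row does not reach is not made up. A row lasts 1/10 s, in which the tool goes at most 50 mm and 8.59 degrees, less where a joint would pass 70% of its speed; a pose out of reach is approached as far as the arm can. A call with a gripper value outside its range is refused whole. The fingers move at their own pace and stop on an object; "grip_force" is the grip in N (left out, the last holds). Time passes only in rows, so rows that do not move let the fingers close. It gives the time, the measured TCP pose, the force and the opening at its end, in the units of the state.
- ctrl.get_obs(): the state, without advancing time (a new reading comes with each control period).
- viewer.camera(name): name is "side" or "top" or "wrist"; returns a dict with "img" (400x640x3 uint8, red, green, blue), "fx", "fy", "cx", "cy" (pixels), "distortion" ([k1, k2, p1, p2, k3] as OpenCV has them; the pictures are not rectified), "rvec" (rotation vector, rad) and "tvec" (3), from world to camera coordinates, as OpenCV has them. Camera axes: x right, y down, z forward; pixel columns grow to the right and rows downward; lengths in m; the calibration is good to about 2 mm. A picture is of the moment at which its call begins. There is no depth.
- hand_in(): hands the job in, once; it reports no verdict.
The state is a dict: "time_s": time; "qpos": joint angles; "joint_vel": joint speeds; "tau": joint torques, N m; "ee_pos": TCP position; "eef_rot": TCP orientation; "force": force on the tool from outside, world axes, zero at the start; "moment": the same for the moment, N m; "grip_width": finger opening in m.
Only numpy, scipy, OpenCV 4.12 (cv2) and the standard library are available. Lean on these libraries where they do the work, as an engineer would, in place of code of your own. Each camera call takes 0.05 s, during which the arm holds its last target.

## Task

Reset the airbrush's main air valve, the larger handwheel with the upright handle on its rim: turn it clockwise until it is fully shut against its stop, then open it by exactly two full turns anticlockwise. Finish while holding: keep the handle gripped between the fingers and still at the two-turn position, and do not let go. Leave the small handwheel and everything else on the bench as they are.

Things in the scene. Friction and masses are not known exactly. Their poses are not given: they have to be found in the camera images.
- valve: main air valve bolted to the bench: 88 mm square flange, brass body, upright stem. Origin: on the bench, on the axis of stem and wheel; z up; x points to where the handle stands when shut. Its wheel is aluminium, 127 mm across, three spokes, rim top about 101 mm above the bench, hub nut 103 mm
- wheel (a joint): turn of the main handwheel, rad, counted over whole turns: 0 = shut against its rigid stop, growing as it opens (anticlockwise from above), at most 4 turns. At value q the handle stands 50 mm from the stem axis, q anticlockwise from the valve x axis. Starts about 0.35 to 0.95 turns open. Takes 1.6 to 2 N at the handle to turn; stays where it is left
- handle: upright round black plastic grip on the wheel rim, 19 mm across, from 102 to 154 mm above the bench, 50 mm from the wheel axis. It spins freely on its own upright pin, so a gripper can hold it fast without turning while carrying it round. Origin: centre of its underside; z up; x and y have no meaning
- handle_grip (a point): point on the handle's axis to grip it at, 28 mm above its underside, 130 mm above the bench
- drain_wheel_base: the separate drain valve's small handwheel without handle, aluminium, 80 mm across, top 70 mm above the bench, on a round brass foot; not to be turned. Origin on its axis, on the bench
- drain_wheel (a joint): turn of the small handwheel in rad, 0 as found; not to be changed
- figure: bare orange vinyl monster toy, 103 mm tall, standing; origin at the centre of its underside; a bystander
- paint_cup: open steel paint cup, 56 mm across, 50 mm tall; origin at the centre of its underside; a bystander
- paint_jar: closed glass paint jar, 56 mm across, 60 mm tall; origin at the centre of its underside; a bystander
- wrench: steel wrench lying flat, 160 mm long; origin near its middle; a bystander
- thinner: clear thinner bottle, 52 mm across, 105 mm tall; origin at the centre of its underside; a bystander
- spray_can: aluminium spray can, 60 mm across, 130 mm tall; origin at the centre of its underside; a bystander
- airbrush: brass airbrush lying flat, about 120 mm long; origin at the centre of its underside; a bystander
Mind the look-alikes: they are no part of the job. What is shaped like the valve but green or turquoise is not meant.

How it is judged:
On the way, in this order (a step that is already met when the one before it is completed fails the run):
1. the main valve's wheel is fully shut against its stop (value of joint wheel below 0.08 rad), for 0.2 s.
2. the wheel is opened again by the first turn (value of joint wheel above 6.283 rad).
At the end, for the whole second after the job is handed in: Main wheel still, 12.57 rad (two turns) from its stop within 0.26 rad; handle gripped between the fingers (over 3 N, TCP within 16 mm of the handle axis and 35 mm of the grip point); small wheel turned under 0.3 rad, no bystander moved 30 mm (value of joint wheel between 12.306 and 12.826 rad and velocity of joint wheel between -0.1 and 0.1 rad/s and contact force between the fingers and handle above 3 N and horizontal distance between the grasp point and handle_grip below 0.016 m and distance between the grasp point and handle_grip below 0.035 m and value of joint drain_wheel below 0.3 rad and distance of each of figure, paint_cup, paint_jar, wrench, thinner, spray_can, airbrush from where it was at the start of the episode below 0.03 m); the arm keeps its last pose, push and grip.
It fails at once if the small handwheel is turned (value of joint drain_wheel above 0.3 rad).
It fails at once if a bystander is moved 30 mm or more (distance of any of figure, paint_cup, paint_jar, wrench, thinner, spray_can, airbrush from where it was at the start of the episode above 0.03 m).
It also fails if it takes over 64 s, if anything falls off the work surface, if the arm or the gripper's body presses on something with over 40 N, if the wrist force passes 120 N, or if a joint passes its speed limit or range.

## Working session

There is one attempt and no reset: what is moved stays moved. The work goes in short steps, Python scripts to look and compute and a tool call to move; the robot and the scene stay as the last step left them, time stands still between calls to the robot, and variables do not carry over. Pictures are saved under pics/ and viewed, and the job is handed in when it is done.

Besides the shell and the picture viewer there is one more tool, called after ">>>" as name(argument=value, ...), one argument or row to a line, values as JSON. play_rows: Moves the arm, as the interface text tells. Its arguments: {"type":"object","properties":{"deltas":{"type":"array","items":{"type":"array","items":{"type":"array","items":{"type":"number"}}}},"grip_force":{"type":"number"}},"required":["deltas"]}

```bash
mkdir -p pics; cat > h.py <<'E'
import numpy as np, cv2
from station import ctrl, viewer
def ray(c,u,v):
    K=np.array([[c['fx'],0,c['cx']],[0,c['fy'],c['cy']],[0,0,1.]])
    n=cv2.undistortPoints(np.array([[[u,v]]],float),K,np.array(c['distortion'],float))[0,0]
    R=cv2.Rodrigues(np.array(c['rvec'],float))[0]; t=np.array(c['tvec'],float).ravel()
    return -R.T@t, R.T@np.array([n[0],n[1],1])
def onz(c,u,v,z):
    o,d=ray(c,u,v); return o+d*(z-o[2])/d[2]
def proj(c,p):
    K=np.array([[c['fx'],0,c['cx']],[0,c['fy'],c['cy']],[0,0,1.]])
    return cv2.projectPoints(np.array([p],float),np.array(c['rvec'],float),np.array(c['tvec'],float),K,np.array(c['distortion'],float))[0].ravel()
E
python3 - <<'E'
from h import *
import pickle
print(ctrl.get_obs())
for n in ['side','top','wrist']:
    c=viewer.camera(n); cv2.imwrite(f'pics/{n}0.png',c['img'][:,:,::-1]); pickle.dump(c,open(n+'0.pkl','wb'))
E
```

```text
{'time_s': 0.0, 'qpos': array([ 1.21241779e+00,  3.00483393e-01,  1.52156939e+00, -2.00439649e-05,
        1.32069984e+00, -6.65833836e-02]), 'joint_vel': array([ 8.42689759e-04, -7.78002626e-04,  8.87986483e-05, -2.54558985e-04,
        1.05935993e-03,  2.39248948e-05]), 'tau': array([ 8.42059144e-04, -5.31795073e+01, -3.52744532e+01,  7.08994735e-02,
        2.43010547e-02, -7.59577097e-05]), 'ee_pos': array([0.15813502, 0.52652891, 0.22368452]), 'eef_rot': array([-1.62064418,  1.56963619, -1.91243436]), 'force': array([ 0.53565394,  0.21271832, -0.86461858]), 'moment': array([ 0.05209425, -0.00717437,  0.00058383]), 'grip_width': 0.09389885150040912}
```

View pics/top0.png

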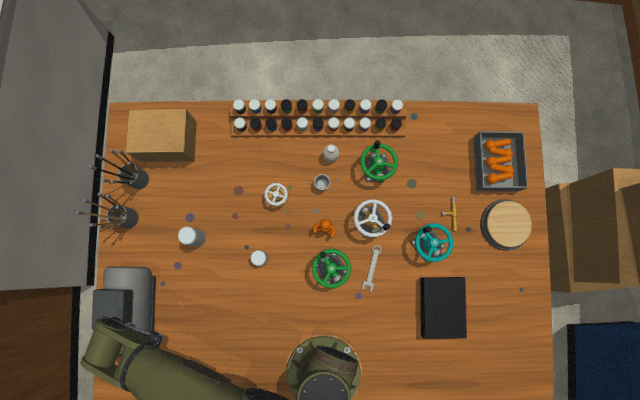

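View pics/side0.png

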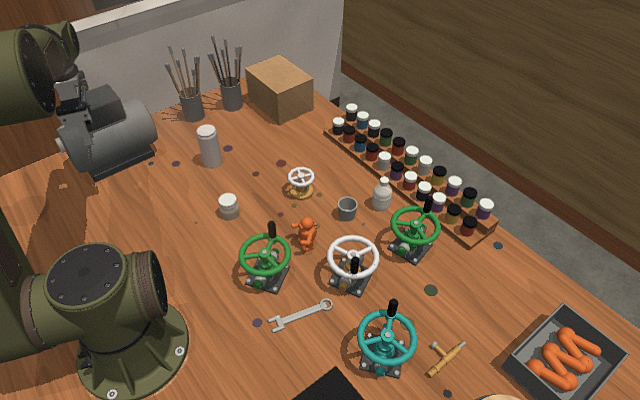

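View pics/wrist0.png

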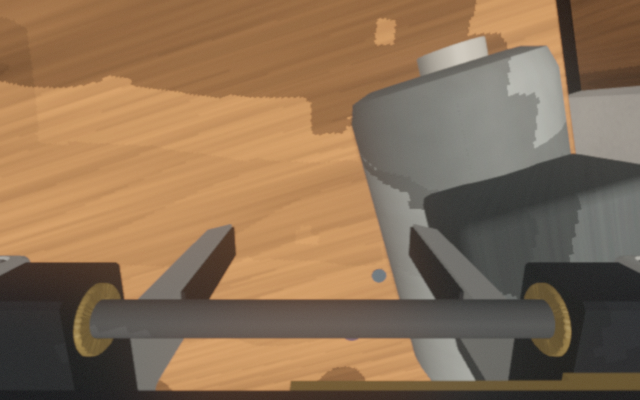

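Top view: the white main wheel is at about (373,218), the green and turquoise look-alikes are around it, and the small wheel is at (276,195). I'll zoom in next.

```bash
python3 - <<'E'
from h import *
import pickle
t=pickle.load(open('top0.pkl','rb'));s=pickle.load(open('side0.pkl','rb'))
a=cv2.resize(t['img'][175:265,325:425],None,fx=5,fy=5,interpolation=cv2.INTER_CUBIC)
b=cv2.resize(s['img'][220:310,310:400],None,fx=5,fy=5,interpolation=cv2.INTER_CUBIC)
h=max(a.shape[0],b.shape[0]);cv2.imwrite('pics/z0.png',np.hstack([a[:450,:400],b[:450,:400]])[:,:,::-1])
# wheel ring fit
for c,(u0,v0,u1,v1),n in [(t,(345,190,400,245),'top'),(s,(320,228,385,285),'side')]:
    im=c['img'].astype(int); mx=im.max(2);mn=im.min(2)
    m=((mn>130)&(mx-mn<40)).astype(np.uint8); k=np.zeros_like(m);k[v0:v1,u0:u1]=1;m*=k
    cs=max(cv2.findContours(m,0,2)[0],key=cv2.contourArea)
    pts=cv2.convexHull(cs)[:,0]
    P=np.array([onz(c,u,v,0.095)[:2] for u,v in pts])
    A=np.c_[2*P,np.ones(len(P))];x=np.linalg.lstsq(A,(P**2).sum(1),rcond=None)[0]
    print(n,x[:2],'R',np.sqrt(x[2]+x[:2]@x[:2]),'cam',ray(c,0,0)[0])
    d=(mx<60).astype(np.uint8)*k
    nn,l,st,ce=cv2.connectedComponentsWithStats(d)
    for i in range(1,nn):
        if st[i,4]>8: print(st[i],ce[i],onz(c,*ce[i],.154),onz(c,*ce[i],.13))
E
```

```text
top [ 0.511093   -0.16177943] R 0.06111658247480455 cam [0.34880133 0.00571239 1.53287589]
[360 212   5   8  20] [361.8  214.65] [ 0.51351363 -0.12123832  0.154     ] [ 0.51638052 -0.12344796  0.13      ]
[361 224  11   9  46] [366.41304348 227.73913043] [ 0.47257655 -0.13518262  0.154     ] [ 0.47473092 -0.13763496  0.13      ]
[383 224   7   6  32] [386.03125 226.46875] [ 0.47656502 -0.19645517  0.154     ] [ 0.47878881 -0.199974    0.13      ]
side [ 0.51337276 -0.16035113] R 0.06251654293378849 cam [ 0.04387722 -0.61668053  0.98905971]
[350 257   9  17 124] [354.16129032 264.84677419] [ 0.46807971 -0.21141114  0.154     ] [ 0.48027148 -0.19976351  0.13      ]
[360 265   5   6  15] [361.86666667 267.86666667] [ 0.47604133 -0.22770932  0.154     ] [ 0.48846192 -0.21653011  0.13      ]
[334 273   7  12  32] [337.25    278.03125] [ 0.41714805 -0.21480141  0.154     ] [ 0.42787603 -0.20325122  0.13      ]
[354 278  10   7  46] [358.91304348 281.52173913] [ 0.44778453 -0.24986348  0.154     ] [ 0.45939302 -0.23932099  0.13      ]
```

View pics/z0.png

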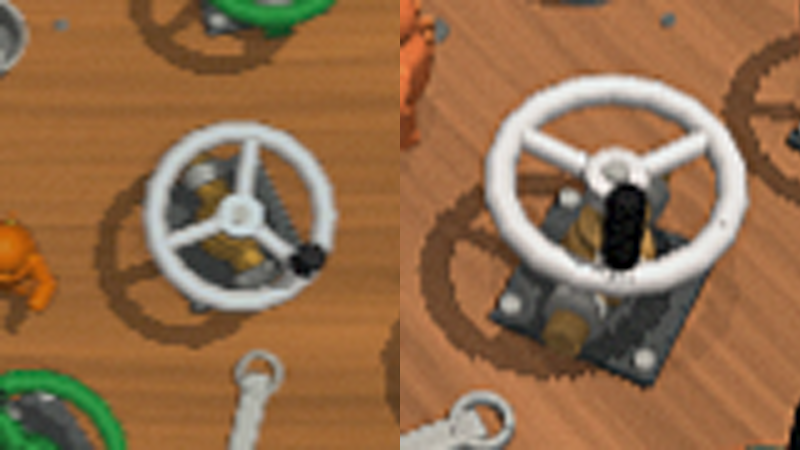

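```bash
cat >> h.py <<'E'
from scipy.spatial.transform import Rotation as Ro
def R(): return Ro.from_euler('xyz',ctrl.get_obs()['eef_rot']).as_matrix()
E
python3 - <<'E'
from h import *
r=R();print(r.round(3))
d=np.array([.478,-.199,.22])-ctrl.get_obs()['ee_pos']
print('world d',d,'tool mm',(r.T@d*1000).round(1))
for g in [[[0,1,0],[0,0,-1],[-1,0,0]]]: pass
# candidate targets: x down, y=+-worldx or +-worldy
for yv in ([1,0,0],[-1,0,0],[0,1,0],[0,-1,0]):
    x=np.array([0,0,-1.]);T=np.c_[x,yv,np.cross(x,yv)]
    print(yv,Ro.from_matrix(r.T@T).as_rotvec().round(3))
E
```

```text
[[-0.     0.288  0.958]
 [-0.001  0.958 -0.288]
 [-1.    -0.001 -0.   ]]
world d [ 0.31984745 -0.72558974 -0.00384139] tool mm [   4.3 -602.9  515. ]
[1, 0, 0] [1.279e+00 1.000e-03 1.000e-03]
[-1, 0, 0] [-1.863e+00 -1.000e-03  1.000e-03]
[0, 1, 0] [-0.292 -0.     0.001]
[0, -1, 0] [2.85e+00 1.00e-03 0.00e+00]
```

>>> play_rows(
  deltas=[
    [[0, -27, 23.5, 0.128, 0, 0, 94], [0, -24, 26.7, 0.128, 0, 0, 94], [0, -20.5, 29.6, 0.128, 0, 0, 94], [0, -16.5, 32, 0.128, 0, 0, 94], [0, -12.4, 33.8, 0.128, 0, 0, 94], [0, -8, 35, 0.128, 0, 0, 94], [0, -3.5, 36, 0.128, 0, 0, 94], [0, 1, 36, 0.128, 0, 0, 94], [0, 6, 35.5, 0.128, 0, 0, 94], [0, 10, 34.5, 0.128, 0, 0, 94]],
  ],
  grip_force=30,
)

```text
time_s: 1.15
ee_pos: [0.304, 0.1964, 0.2243]
eef_rot: [2.065, 1.571, 0.488]
force: [0.7, 0.9, 0.9]
grip_width: 0.0943
```

```bash
cat > st.py <<'E'
from h import *
o=ctrl.get_obs();r=R()
print('t',o['time_s'],'p',o['ee_pos'].round(4),'q',o['qpos'].round(3),'F',o['force'].round(1),'g',o['grip_width'])
x=np.array([0,0,-1.]);yv=np.array([1.,0,0]);T=np.c_[x,yv,np.cross(x,yv)]
print('rot left',Ro.from_matrix(r.T@T).as_rotvec().round(3),'to handle tool mm',(r.T@(np.array([.479,-.1995,.22])-o['ee_pos'])*1000).round(1))
a=o['ee_pos'][:2]-[.512,-.161];print('rad',np.hypot(*a),'ang',np.degrees(np.arctan2(a[1],a[0])))
E
python3 st.py
```

```text
t 1.15 p [0.304  0.1964 0.2243] q [ 0.472 -0.137  1.993  0.     1.285  0.478] F [0.7 0.9 0.9] g 0.09430899856151402
rot left [-0.006 -0.    -0.   ] to handle tool mm [  4.3 177.4 394.9]
rad 0.4135477852008952 ang 120.1984895314447
```

>>> play_rows(
  deltas=[
    [[0, 17, 38, 0, 0, 0, 94], [0, 17, 38, 0, 0, 0, 94], [0, 17, 38, 0, 0, 0, 94], [0, 17, 38, 0, 0, 0, 94], [0, 17, 38, 0, 0, 0, 80], [0, 17, 38, 0, 0, 0, 60], [0, 17, 38, 0, 0, 0, 60], [0, 17, 38, 0, 0, 0, 60], [0, 17, 38, 0, 0, 0, 60], [0, 17, 38, 0, 0, 0, 60]],
  ],
)

```text
time_s: 2.15
ee_pos: [0.4737, -0.1842, 0.224]
eef_rot: [-2.099, 1.571, 2.612]
force: [0.6, 1.1, 0.3]
grip_width: 0.0602
```

```bash
python3 st.py; python3 - <<'E'
from h import *
import pickle
c=viewer.camera('wrist');cv2.imwrite('pics/w1.png',c['img'][:,:,::-1]);pickle.dump(c,open('w1.pkl','wb'))
print(proj(c,[.479,-.1995,.154]),proj(c,[.512,-.161,.103]))
E
python3 st.py
```

```text
t 2.15 p [ 0.4737 -0.1842  0.224 ] q [-0.443  0.207  1.638  0.     1.297 -0.442] F [0.6 1.1 0.3] g 0.06016429361811358
rot left [-0.001 -0.     0.   ] to handle tool mm [ 4.   5.3 15.3]
rad 0.04476430002211838 ang -148.84653253462582
[330.78114682 234.504069  ] [370.27460284 167.78314978]
t 2.2 p [ 0.4751 -0.1883  0.2236] q [-4.490e-01  2.130e-01  1.631e+00 -1.000e-03  1.297e+00 -4.450e-01] F [-0.2 -2.3 -1.1] g 0.05960832654848747
rot left [-0.003  0.001  0.   ] to handle tool mm [ 3.6  4.  11.2]
rad 0.0458993512281854 ang -143.55982868395097
```

View pics/w1.png

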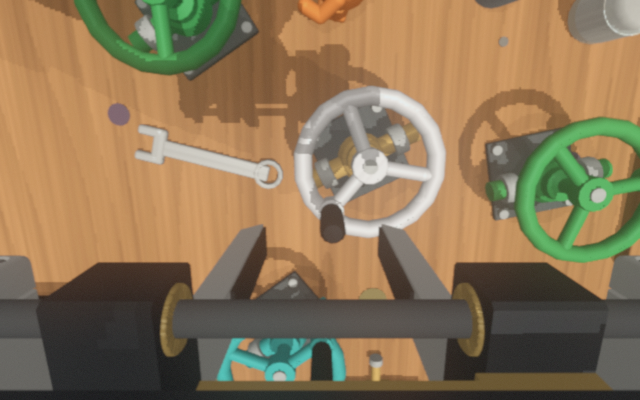

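```bash
python3 - <<'E'
from h import *
import pickle
c=pickle.load(open('w1.pkl','rb'));print(ray(c,320,200))
for z in(.102,.13,.154):print(z,proj(c,[.479,-.1995,z]))
c=viewer.camera('wrist');im=c['img'].copy()
for z in(.102,.13,.154):
    u=proj(c,[.479,-.1995,z]);print(u);cv2.circle(im,(int(u[0]),int(u[1])),2,(255,0,0),-1)
cv2.imwrite('pics/w2.png',cv2.resize(im[80:260,240:470],None,fx=3,fy=3)[:,:,::-1])
E
python3 st.py
```

```text
(array([ 0.47280395, -0.11678524,  0.38451397]), array([-0.00499293, -0.24437162, -0.96973266]))
0.102 [329.20129172 213.35910718]
0.13 [329.97762821 223.74953958]
0.154 [330.78114682 234.504069  ]
[327.57501013 208.60149656]
[328.19077546 218.59795036]
[328.82871732 228.95469118]
t 2.25 p [ 0.4741 -0.1857  0.2234] q [-0.445  0.21   1.636 -0.     1.297 -0.441] F [ 0.7  0.4 -0.8] g 0.05997036951600896
rot left [-0.004 -0.     0.001] to handle tool mm [ 3.3  5.  13.8]
rad 0.045276105387381596 ang -146.9150548461165
```

View pics/w2.png

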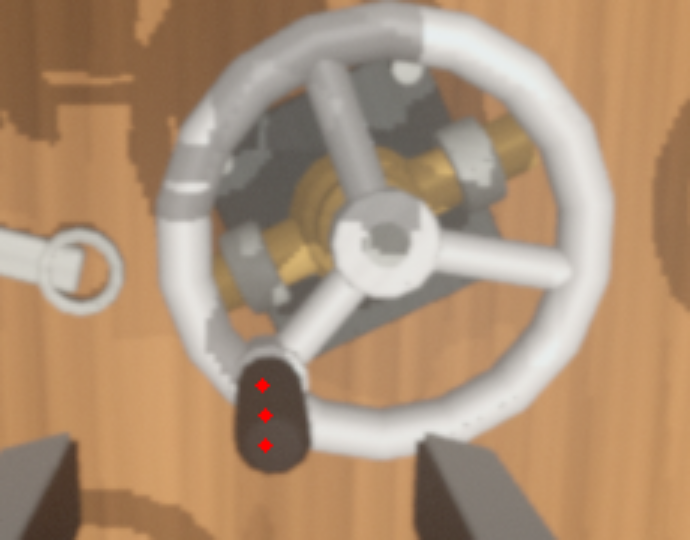

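>>> play_rows(
  deltas=[
    [[0, 3, 6.5, 0, 0, 0, 60], [0, 3, 6.5, 0, 0, 0, 60], [15, 0, 0, 0, 0, 0, 60], [20, 0, 0, 0, 0, 0, 60], [20, 0, 0, 0, 0, 0, 60], [20, 0, 0, 0, 0, 0, 60], [14, 0, 0, 0, 0, 0, 60], [0, 0, 0, 0, 0, 0, 50], [0, 0, 0, 0, 0, 0, 40]],
  ],
)

```text
time_s: 3.15
ee_pos: [0.4796, -0.1951, 0.1359]
eef_rot: [1.136, 1.57, -0.435]
force: [-0.5, -0.6, -0.3]
grip_width: 0.0475
```

```bash
python3 st.py; python3 - <<'E'
from h import *
c=viewer.camera('side');cv2.imwrite('pics/s3.png',cv2.resize(c['img'][180:330,250:450],None,fx=3.5,fy=3.5)[:,:,::-1])
E
```

```text
t 3.15 p [ 0.4796 -0.1951  0.1359] q [-0.457  0.321  1.711  0.     1.109 -0.457] F [-0.5 -0.6 -0.3] g 0.04752120377469683
rot left [-0.  0. -0.] to handle tool mm [-84.1  -0.6   4.4]
rad 0.04703809779452573 ang -133.54079831026849
```

View pics/s3.png

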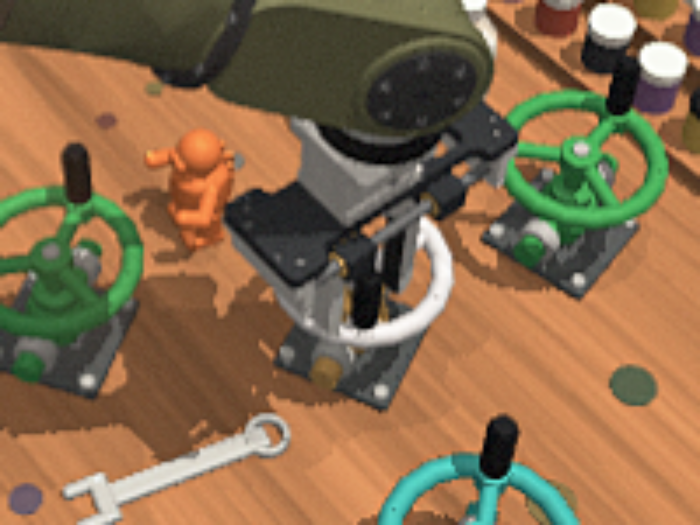

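The handle is between the two fingers, with its tip at about (368,260) in the crop. I'll nudge and close.

>>> play_rows(
  deltas=[
    [[2, 0.5, 3, 0, 0, 0, 30], [0, 0, 0, 0, 0, 0, 15], [0, 0, 0, 0, 0, 0, 10], [0, 0, 0, 0, 0, 0, 10], [0, 0, 0, 0, 0, 0, 10], [0, 0, 0, 0, 0, 0, 10]],
  ],
  grip_force=30,
)

```text
time_s: 3.8
ee_pos: [0.4801, -0.1985, 0.1335]
eef_rot: [1.226, 1.57, -0.346]
force: [1.9, 1.0, 2.7]
grip_width: 0.0186
```

```bash
python3 st.py
```

```text
t 3.8 p [ 0.4801 -0.1985  0.1335] q [-0.463  0.328  1.709  0.     1.104 -0.462] F [1.9 1.  2.7] g 0.018635007528447777
rot left [-0.001  0.    -0.001] to handle tool mm [-86.5  -1.    1.1]
rad 0.049209191725701505 ang -130.44203123323686
```

>>> play_rows(
  deltas=[
    [[0, -6.17, -6.17, 0, 0, 0, 10], [0, -5.0, -7.14, 0, 0, 0, 10], [0, -3.68, -7.9, 0, 0, 0, 10], [0, -2.26, -8.42, 0, 0, 0, 10], [0, -0.76, -8.69, 0, 0, 0, 10], [0, 0.76, -8.69, 0, 0, 0, 10]],
  ],
)

```text
time_s: 4.4
ee_pos: [0.4635, -0.151, 0.1336]
eef_rot: [1.215, 1.567, -0.357]
force: [14.6, -5.3, -5.8]
grip_width: 0.0184
```

```bash
python3 st.py
```

```text
t 4.4 p [ 0.4635 -0.151   0.1336] q [-0.39   0.26   1.799  0.     1.08  -0.389] F [14.6 -5.3 -5.8] g 0.01839767203292235
rot left [-0.001  0.001 -0.003] to handle tool mm [-86.3  15.9  48.6]
rad 0.04955574961004803 ang 168.3286617256935
```

>>> play_rows(
  deltas=[
    [[0, 2.26, -8.42, 0, 0, 0, 10], [0, 3.68, -7.9, 0, 0, 0, 10], [0, 5.0, -7.14, 0, 0, 0, 10], [0, 6.17, -6.17, 0, 0, 0, 10]],
  ],
)

```text
time_s: 4.8
ee_pos: [0.4804, -0.1222, 0.1336]
eef_rot: [0.713, 1.567, -0.859]
force: [7.8, -13.1, -2.6]
grip_width: 0.0184
```

```bash
python3 st.py
```

```text
t 4.8 p [ 0.4804 -0.1222  0.1336] q [-0.322  0.277  1.776 -0.002  1.086 -0.32 ] F [  7.8 -13.1  -2.6] g 0.018373693236579974
rot left [-0.001  0.003 -0.002] to handle tool mm [-86.2  -1.1  77.6]
rad 0.05007461785290296 ang 129.15902472415553
```

>>> play_rows(
  deltas=[
    [[0, 7.8, -4.2, 0, 0, 0, 10], [0, 7.9, -3.68, 0, 0, 0, 10], [0, 8.42, -2.26, 0, 0, 0, 10]],
  ],
)

```text
time_s: 5.1
ee_pos: [0.5039, -0.1113, 0.1335]
eef_rot: [-0.813, 1.57, -2.385]
force: [-1.5, -5.7, 5.9]
grip_width: 0.018
```

```bash
python3 st.py
```

```text
t 5.1 p [ 0.5039 -0.1113  0.1335] q [-2.880e-01  3.210e-01  1.718e+00 -1.000e-03  1.103e+00 -2.870e-01] F [-1.5 -5.7  5.9] g 0.01801855831413591
rot left [-0.001  0.     0.   ] to handle tool mm [-86.4 -24.9  88.2]
rad 0.05030854065210598 ang 99.22689400815396
```

>>> play_rows(
  deltas=[
    [[0, 8.69, -0.76, 0, 0, 0, 10], [0, 8.69, 0.76, 0, 0, 0, 10], [0, 8.42, 2.26, 0, 0, 0, 10], [0, 7.9, 3.68, 0, 0, 0, 10]],
  ],
)

```text
time_s: 5.5
ee_pos: [0.5377, -0.1171, 0.1335]
eef_rot: [-1.833, 1.57, 2.879]
force: [-3.3, -1.5, 7.8]
grip_width: 0.0186
```

```bash
python3 st.py
```

```text
t 5.5 p [ 0.5377 -0.1171  0.1335] q [-0.281  0.392  1.62  -0.     1.131 -0.28 ] F [-3.3 -1.5  7.8] g 0.01858147800318067
rot left [-0.001 -0.     0.001] to handle tool mm [-86.5 -58.7  82.4]
rad 0.05080993360852619 ang 59.6759724262655
```

>>> play_rows(
  deltas=[
    [[0, 7.14, 5.0, 0, 0, 0, 10], [0, 6.17, 6.17, 0, 0, 0, 10], [0, 2.65, 3.46, 0, 0, 0, 10], [0, 2.34, 3.68, 0, 0, 0, 10]],
  ],
)

```text
time_s: 5.9
ee_pos: [0.556, -0.1354, 0.1335]
eef_rot: [-2.804, 1.57, 1.908]
force: [-1.1, 2.0, 6.2]
grip_width: 0.0183
```

```bash
python3 st.py
```

```text
t 5.9 p [ 0.556  -0.1354  0.1335] q [-3.030e-01  4.370e-01  1.555e+00  1.000e-03  1.150e+00 -3.030e-01] F [-1.1  2.   6.2] g 0.01833286434585012
rot left [-0.001 -0.001  0.   ] to handle tool mm [-86.5 -77.   64.1]
rad 0.05093235044587975 ang 30.225335516782813
```

>>> play_rows(
  deltas=[
    [[0, 2.0, 3.87, 0, 0, 0, 10], [0, 1.67, 4.03, 0, 0, 0, 10]],
  ],
)

```text
time_s: 6.1
ee_pos: [0.5584, -0.1405, 0.1333]
eef_rot: [-2.54, 1.563, 2.171]
force: [-17.8, 31.2, 21.3]
grip_width: 0.0185
```

```bash
python3 st.py
```

```text
t 6.1 p [ 0.5584 -0.1405  0.1333] q [-0.312  0.447  1.54   0.005  1.16  -0.314] F [-17.8  31.2  21.3] g 0.018451105641377617
rot left [-0.    -0.006  0.004] to handle tool mm [-86.7 -79.8  58.5]
rad 0.050745193404891635 ang 23.834102875703618
```

>>> play_rows(
  deltas=[
    [[0, 0, 0, 0, 0, 0, 10], [0, 0, 0, 0, 0, 0, 10], [0, 0, 0, 0, 0, 0, 10], [0, 0, 0, 0, 0, 0, 10]],
  ],
)

```text
time_s: 6.5
ee_pos: [0.5583, -0.1405, 0.1334]
eef_rot: [-2.46, 1.564, 2.253]
force: [-11.9, 20.7, 14.3]
grip_width: 0.0185
```

```bash
python3 st.py; python3 - <<'E'
import numpy as np
P=np.array([[.4801,-.1985],[.4635,-.151],[.4804,-.1222],[.5039,-.1113],[.5377,-.1171],[.556,-.1354]])
A=np.c_[2*P,np.ones(len(P))];x=np.linalg.lstsq(A,(P**2).sum(1),rcond=None)[0];print(x[:2],np.sqrt(x[2]+x[:2]@x[:2]))
E
```

```text
t 6.5 p [ 0.5583 -0.1405  0.1334] q [-0.312  0.447  1.541  0.004  1.16  -0.314] F [-11.9  20.7  14.3] g 0.018459389325741177
rot left [ 0.    -0.005  0.004] to handle tool mm [-86.6 -79.7  58.6]
rad 0.0506307363570071 ang 23.91563519312653
[ 0.5126826  -0.16051105] 0.050067103887516395
```

Stop found: about 24 N sustained tangential force at about 24°, which agrees with the flange edge direction of about 26°. Now I'll open it.

>>> play_rows(
  deltas=[
    [[0, -3.68, -7.9, 0, 0, 0, 10], [0, -5.0, -7.14, 0, 0, 0, 10], [0, -6.17, -6.17, 0, 0, 0, 10], [0, -7.14, -5.0, 0, 0, 0, 10], [0, -7.9, -3.68, 0, 0, 0, 10], [0, -8.42, -2.26, 0, 0, 0, 10]],
  ],
)

```text
time_s: 7.1
ee_pos: [0.521, -0.1118, 0.1335]
eef_rot: [0.174, 1.569, -1.398]
force: [1.1, -9.1, 4.8]
grip_width: 0.0185
```

```bash
sed -i 's/\[.512,-.161\]/[.5127,-.1605]/' st.py; python3 st.py
```

```text
t 7.1 p [ 0.521  -0.1118  0.1335] q [-2.800e-01  3.550e-01  1.671e+00 -1.000e-03  1.115e+00 -2.780e-01] F [ 1.1 -9.1  4.8] g 0.018546337449466457
rot left [-0.001  0.001 -0.   ] to handle tool mm [-86.4 -41.9  87.8]
rad 0.04938517235982239 ang 80.34658878902941
```

>>> play_rows(
  deltas=[
    [[0, -8.69, -0.3, 0, 0, 0, 10], [0, -8.69, 0.76, 0, 0, 0, 10], [0, -8.42, 2.26, 0, 0, 0, 10], [0, -7.9, 3.68, 0, 0, 0, 10], [0, -7.14, 5.0, 0, 0, 0, 10], [0, -6.17, 6.17, 0, 0, 0, 10], [0, -5.0, 7.14, 0, 0, 0, 10], [0, -3.68, 7.9, 0, 0, 0, 10], [0, -2.26, 8.42, 0, 0, 0, 10], [0, -0.76, 8.69, 0, 0, 0, 10]],
  ],
)

```text
time_s: 8.1
ee_pos: [0.4627, -0.1613, 0.1335]
eef_rot: [2.114, 1.569, 0.543]
force: [7.2, 2.8, 2.9]
grip_width: 0.0183
```

```bash
python3 st.py
```

```text
t 8.1 p [ 0.4627 -0.1613  0.1335] q [-4.110e-01  2.670e-01  1.790e+00  1.000e-03  1.084e+00 -4.100e-01] F [7.2 2.8 2.9] g 0.018343774695966288
rot left [-0.001 -0.001 -0.001] to handle tool mm [-86.5  16.5  38.2]
rad 0.050005633613663496 ang -179.1305660216514
```

Tracking well (180.9°). Next is 180→280.

>>> play_rows(
  deltas=[
    [[0, 0.9, 8.69, 0, 0, 0, 10], [0, 2.26, 8.42, 0, 0, 0, 10], [0, 3.68, 7.9, 0, 0, 0, 10], [0, 5.0, 7.14, 0, 0, 0, 10], [0, 6.17, 6.17, 0, 0, 0, 10], [0, 7.14, 5.0, 0, 0, 0, 10], [0, 7.9, 3.68, 0, 0, 0, 10], [0, 8.42, 2.26, 0, 0, 0, 10], [0, 8.69, 0.76, 0, 0, 0, 10], [0, 8.69, -0.76, 0, 0, 0, 10]],
  ],
)

```text
time_s: 9.1
ee_pos: [0.5212, -0.2108, 0.1334]
eef_rot: [-1.903, 1.57, 2.808]
force: [-3.1, -0.1, 8.4]
grip_width: 0.018
```

```bash
python3 st.py
```

```text
t 9.1 p [ 0.5212 -0.2108  0.1334] q [-0.449  0.416  1.585 -0.     1.142 -0.448] F [-3.1 -0.1  8.4] g 0.018048132683941672
rot left [-0.001 -0.     0.001] to handle tool mm [-86.5 -42.3 -11.2]
rad 0.050979815466313055 ang -80.43514567287525
```

>>> play_rows(
  deltas=[
    [[0, 8.42, -2.26, 0, 0, 0, 10], [0, 7.9, -3.68, 0, 0, 0, 10], [0, 7.14, -5.0, 0, 0, 0, 10], [0, 6.17, -6.17, 0, 0, 0, 10], [0, 5.0, -7.14, 0, 0, 0, 10], [0, 3.68, -7.9, 0, 0, 0, 10], [0, 2.26, -8.42, 0, 0, 0, 10], [0, 0.76, -8.69, 0, 0, 0, 10], [0, -0.76, -8.69, 0, 0, 0, 10], [0, -2.26, -8.42, 0, 0, 0, 10]],
  ],
)

```text
time_s: 10.1
ee_pos: [0.5598, -0.1441, 0.1335]
eef_rot: [1.663, 1.57, 0.092]
force: [0.7, -2.9, 6.8]
grip_width: 0.0183
```

```bash
python3 st.py
```

```text
t 10.1 p [ 0.5598 -0.1441  0.1335] q [-0.315  0.448  1.538  0.     1.155 -0.314] F [ 0.7 -2.9  6.8] g 0.018302312253621743
rot left [-0.001 -0.    -0.   ] to handle tool mm [-86.6 -80.7  55.5]
rad 0.0498723417516705 ang 19.25424387934989
```

One turn is nearly done. Next is the second lap, 20→120.

>>> play_rows(
  deltas=[
    [[0, -3.68, -7.9, 0, 0, 0, 10], [0, -5.0, -7.14, 0, 0, 0, 10], [0, -6.17, -6.17, 0, 0, 0, 10], [0, -7.14, -5.0, 0, 0, 0, 10], [0, -7.9, -3.68, 0, 0, 0, 10], [0, -8.42, -2.26, 0, 0, 0, 10], [0, -8.69, -0.76, 0, 0, 0, 10], [0, -8.69, 0.76, 0, 0, 0, 10], [0, -8.42, 2.26, 0, 0, 0, 10], [0, -7.9, 3.68, 0, 0, 0, 10]],
  ],
)

```text
time_s: 11.1
ee_pos: [0.4875, -0.1182, 0.1335]
eef_rot: [1.473, 1.57, -0.099]
force: [4.9, -4.2, 4.0]
grip_width: 0.0184
```

```bash
python3 st.py
```

```text
t 11.1 p [ 0.4875 -0.1182  0.1335] q [-0.311  0.291  1.758  0.     1.092 -0.31 ] F [ 4.9 -4.2  4. ] g 0.018448036623197592
rot left [-0.001  0.    -0.001] to handle tool mm [-86.5  -8.3  81.3]
rad 0.04927416095757499 ang 120.80293134581854
```

>>> play_rows(
  deltas=[
    [[0, -7.14, 5.0, 0, 0, 0, 10], [0, -6.17, 6.17, 0, 0, 0, 10], [0, -5.0, 7.14, 0, 0, 0, 10], [0, -3.68, 7.9, 0, 0, 0, 10], [0, -2.26, 8.42, 0, 0, 0, 10], [0, -0.76, 8.69, 0, 0, 0, 10], [0, 0.76, 8.69, 0, 0, 0, 10], [0, 2.26, 8.42, 0, 0, 0, 10], [0, 3.68, 7.9, 0, 0, 0, 10], [0, 5.0, 7.14, 0, 0, 0, 10]],
  ],
)

```text
time_s: 12.1
ee_pos: [0.4743, -0.1935, 0.1334]
eef_rot: [-2.997, 1.569, 1.715]
force: [2.4, 5.0, 8.2]
grip_width: 0.0186
```

```bash
python3 st.py
```

```text
t 12.1 p [ 0.4743 -0.1935  0.1334] q [-4.590e-01  3.140e-01  1.728e+00  1.000e-03  1.101e+00 -4.590e-01] F [2.4 5.  8.2] g 0.018584936411918357
rot left [-0.001 -0.001  0.   ] to handle tool mm [-86.6   4.7   5.9]
rad 0.05062752388006428 ang -139.3071417070145
```

220.7°, commanded 220. Next is 220→320.

>>> play_rows(
  deltas=[
    [[0, 6.17, 6.17, 0, 0, 0, 10], [0, 7.14, 5.0, 0, 0, 0, 10], [0, 7.9, 3.68, 0, 0, 0, 10], [0, 8.42, 2.26, 0, 0, 0, 10], [0, 8.69, 0.76, 0, 0, 0, 10], [0, 8.69, -0.76, 0, 0, 0, 10], [0, 8.42, -2.26, 0, 0, 0, 10], [0, 7.9, -3.68, 0, 0, 0, 10], [0, 7.14, -5.0, 0, 0, 0, 10], [0, 6.17, -6.17, 0, 0, 0, 10]],
  ],
)

```text
time_s: 13.1
ee_pos: [0.5509, -0.1939, 0.1334]
eef_rot: [-1.476, 1.57, -3.048]
force: [-2.5, -0.8, 8.2]
grip_width: 0.0182
```

```bash
python3 st.py
```

```text
t 13.1 p [ 0.5509 -0.1939  0.1334] q [-0.401  0.461  1.519 -0.     1.162 -0.4  ] F [-2.5 -0.8  8.2] g 0.018232518765824216
rot left [-0.001  0.     0.001] to handle tool mm [-86.5 -71.9   5.7]
rad 0.05075588946033841 ang -41.220968568147256
```

>>> play_rows(
  deltas=[
    [[0, 5.0, -7.14, 0, 0, 0, 10], [0, 3.68, -7.9, 0, 0, 0, 10], [0, 2.26, -8.42, 0, 0, 0, 10], [0, 0.76, -8.69, 0, 0, 0, 10], [0, -0.76, -8.69, 0, 0, 0, 10], [0, -2.26, -8.42, 0, 0, 0, 10], [0, -1.5, -3.6, 0, 0, 0, 10], [0, 0, 0, 0, 0, 0, 10], [0, 0, 0, 0, 0, 0, 10], [0, 0, 0, 0, 0, 0, 10]],
  ],
)

```text
time_s: 14.1
ee_pos: [0.5582, -0.1404, 0.1335]
eef_rot: [-3.128, 1.57, 1.584]
force: [1.4, 3.4, 7.8]
grip_width: 0.0183
```

```bash
python3 st.py; python3 - <<'E'
from h import *
for n in['side','top','wrist']:
    c=viewer.camera(n);im=c['img']
    if n=='side': im=cv2.resize(im[180:330,250:450],None,fx=3.5,fy=3.5)
    cv2.imwrite(f'pics/{n}9.png',im[:,:,::-1])
E
python3 st.py
```

```text
t 14.1 p [ 0.5582 -0.1404  0.1335] q [-3.110e-01  4.440e-01  1.545e+00  1.000e-03  1.153e+00 -3.100e-01] F [1.4 3.4 7.8] g 0.018259289198528823
rot left [-0.001 -0.001  0.   ] to handle tool mm [-86.6 -79.1  59.1]
rad 0.04972391842485359 ang 23.80318990368094
t 14.25 p [ 0.5582 -0.1405  0.1335] q [-3.110e-01  4.440e-01  1.545e+00  1.000e-03  1.153e+00 -3.100e-01] F [2.1 2.6 7.5] g 0.018245919025889904
rot left [-0.001 -0.001 -0.   ] to handle tool mm [-86.6 -79.1  59. ]
rad 0.04971634071625463 ang 23.75663805918909
```

View pics/side9.png

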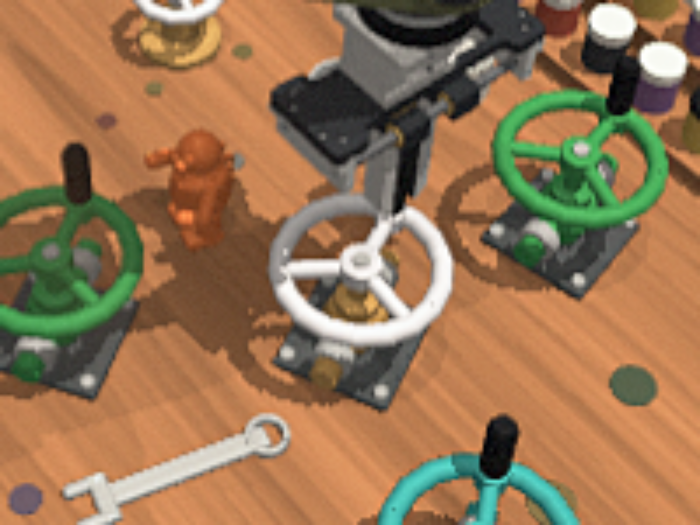

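View pics/wrist9.png

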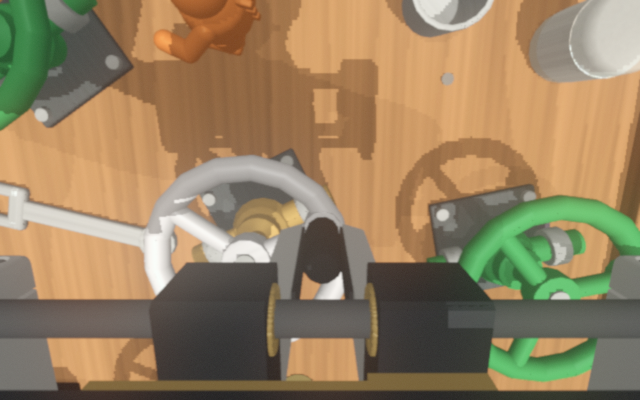

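View pics/top9.png

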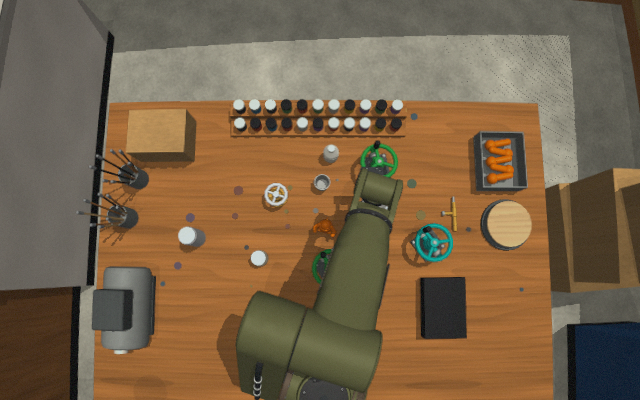

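The wrist view shows the handle between the pads at (322,250). The top view shows the bystanders and the small wheel at (276,195) where they were. The angle is 23.8°, the same as at the stop, and the arm is still.

```bash
python3 -c "
from station import hand_in
print(hand_in())"
```

```text
the job is handed in; nothing more can be done
None
```

I turned the main valve's wheel clockwise until it hit its stop, opened it two full turns anticlockwise, and handed the job in with the handle still gripped.

- **Stop:** the wheel stopped at a handle angle of about 23.8°. The tangential force held at about 24 N there, and the angle agrees roughly with the flange edge direction (about 26°). I held it there for 0.4 s.
- **Two turns:** the handle finished at 23.8° after two counted laps. It was at rest, and its angle changed less than 0.1° over the last 0.15 s.
- **Grip:** the fingers were set to 30 N with an opening of 18.3 mm on the 19 mm handle. The grasp point was about 3.5 mm above the grip point and within about 1 mm of the handle's 50 mm circle.
- **Bystanders:** by eye, the last top view showed the small wheel and the bystanders in view where they started; the arm hid the wrench there, but the side view showed it in place.
- **Time and checks:** it took about 14.3 s of the 64 s. The tool force peaked at about 42 N at the stop, against the 120 N wrist limit. No check failed or disagreed.

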